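Set and lock the saw guide

ROBOT

A 6-joint arm with a two-finger parallel gripper is mounted at the origin on the work surface. World frame = base frame: x ahead of the robot, y to its left, z up, the work surface at z = 0. Lengths are in mm, angles in rad, forces in N, time in s.
With the tool pointing down it reaches from about 375 to 900 mm from the base axis. Payload 3.1 kg.
Tool frame: the origin (TCP) lies midway between the tips of the shut fingers; the grasp point (between the pads) lies 19 mm behind it; z points along the fingers, y is the line along which they close (so a half turn about z gives the same grasp; the last joint's range is limited). The gripper opens to 87 mm and grips with 3 to 60 N. Pads are 19 mm wide; open, the fingers measure 117 mm over their backs; the gripper's body (75 mm by 190 mm) begins 51 mm behind the grasp point.
Start: joints at [0.945, 0.527, 1.433, -0, 1.181, -0.178], TCP at [270.573, 563.371, 222.548] pointing down, gripper open.
Joint ranges: [-3.08, 3.08], [-0.75, 2.2], [0.22, 2.44], [-1.43, 4.57], [0, 2.65], [-2.85, 2.85]. Speed limits (rad/s): [2.79, 2.79, 3.14, 3.14, 3.14, 3.14].

INTERFACE

Orientations are given as a unit quaternion [w, x, y, z].
In Python, from rig import arm gives the robot as it stands.
- The arm moves only by the tool move_arm, never from a script. Its argument "plan" is a list of rows, each a list of 5 numbers: the opening, from -1 (shut) to 1 (fully open), then the shift along the world's x, y, z in mm, then the turn about the world's z in degrees. In form: [[jaw, tx, ty, tz, spin], ...]. A call has 1 to 5 rows; each row is the pose to reach, as a shift and turn from the pose commanded when the call began; what a row does not reach only later rows make up. A row lasts 1/10 s, in which the tool goes at most 50 mm and 8.59 degrees, less where a joint would pass 70% of its speed; a pose out of reach is approached as far as the arm can. A call with a gripper value outside its range is refused whole. The fingers move at their own pace and stop on an object; "squeeze" is the grip in N (left out, the last holds). Time passes only in rows, so rows that repeat a pose let the fingers close. It gives the time, the measured TCP pose, the force, the opening and the grip force at its end, in the units of the state.
- arm.sense(): the state, without advancing time (a new reading comes with each control period).
- arm.grab_frame(name): name is "scene" or "top"; returns (picture, depth): 480x640x3 uint8, red, green, blue; 480x640 float32, mm along the optical axis (not along the pixel's ray), 0 where there is no reading.
- arm.camera_model(name): a dict with "vertical_fov" (degrees; the focal length in pixels is half the picture's height over the tangent of half this angle, whatever the lens; pixels are square), "cx", "cy" (the principal point, pixels), "rvec" (rotation vector, rad) and "tvec" (3), from world to camera coordinates, as OpenCV has them. Camera axes: x right, y down, z forward; pixel columns grow to the right and rows downward; lengths in mm; the calibration is good to about 2 mm. A picture is of the moment at which its call begins. camera_model takes no time and is no camera call.
- arm.close_job(): hands the job in; it is judged then, once.
The state is a dict: "time": time; "q": joint angles; "qd": joint speeds; "tau": joint torques, N m; "tcp_pos": TCP position; "tool_rot": TCP orientation; "wrist_force": force on the tool from outside, world axes, zero at the start; "ft_torque": the same for the moment, N m; "width": opening from 0.0 (shut) to 1.0 (fully open); "gripper_force": force on a finger pad.
Only numpy, scipy, OpenCV 4.12 (cv2) and the standard library are available. Lean on these libraries where they do the work, as an engineer would, in place of code of your own. Each camera call takes 0.05 s, during which the arm holds its last target. There are 200 camera calls.

TASK

Set the saw's angle plate for the next cut: push the steel swing guide round until it points straight at the middle of the round setting pin (not the square block), then push the black lock lever round, away from the robot, as far as it goes, with the guide still on the pin. Push only: nothing is to be picked up, and the pin, the block and everything else lying about stay where they are.

Things in the scene. Friction and masses are not known exactly. Their poses are not given: they have to be found in the camera images.
- plate: Grey metal angle plate fixed to the bench, a round disc 14 mm thick, 400 mm in diameter, its centre 60 mm beyond the guide's pivot (along its x axis). Origin: at the bench surface right under the guide's pivot. Its x axis points away from the robot, turned up to 0.3 rad either way, y to the left, z up.
- pivot (a point): Axis of the guide's pivot post (32 mm diameter, top 68 mm above the bench), 44 mm above the bench.
- guide (a joint): Angle of the swing guide about its upright pivot, rad: 0 = along the plate's x axis, positive = towards the plate's +y (counterclockwise from above), limits -1.15 and 1.15; starts between -0.15 and 0.15. Stiff: it stays where it is left, and takes about 0.15 N m to turn.
- guide_tip (a point): Pointed end of the swing guide, a straight steel bar 18 mm wide, from 18 to 44 mm above the bench (4 mm gap over the plate), running 117 mm from the pivot axis to this point; a round hub of 44 mm diameter sits at the pivot. Point is 31 mm above the bench; its x axis runs along the guide from pivot to tip, y to the left, z up.
- round_pin_mid (a point): Centre (25 mm above the plate, 39 mm above the bench) of the round setting pin: loose upright steel pin of 0.25 kg, 28 mm diameter to 30 mm up, 18 mm above that, 50 mm high. It stands on the plate 145 to 215 mm from the pivot, left or right of the guide, 0.45 to 0.9 rad off the plate's x axis, out of the guide's reach.
- square_block_mid (a point): Centre of the square block, loose upright steel block 28 x 28 x 50 mm on the plate, on the other side of the guide from the round pin. Leave alone.
- lock (a joint): Angle of the lock lever about its upright hinge, rad: 0 = open, pointing to the plate's -y (right); grows as the lever swings counterclockwise from above, away from the robot; 1.5 = at its stop, locked, pointing almost along the plate's +x. Starts between 0 and 0.25. Stays where it is left, takes about 0.1 N m to turn. It does not act on the guide's stiffness.
- lock_hinge (a point): Lever's hinge axis, 140 mm to the right (-y) of the pivot on the plate, 39 mm above the bench; the lever's hub there is 30 mm in diameter, top 48 mm above the bench.
- lock_end (a point): Free end of the lock lever: round black bar 16 mm thick, centre line 39 mm above the bench, 72 mm from the hinge axis to this point.
- thumb_knob: Loose yellow plastic thumb knob, 34 mm diameter, 26 mm high, on the plate's left near part; origin under its centre. Leave alone.
- strip: Loose white plastic strip 25 x 120 x 12 mm lying on the far part of the plate, origin under its centre, long axis y. Leave alone.
- oil: Loose grey bottle, 56 mm diameter, 150 mm high, on the bench at the left, origin under its centre. Leave alone.
- screwdriver: Loose screwdriver lying on the bench at the left. Leave alone.
- offcut: Loose wooden offcut 110 x 60 x 18 mm lying on the bench at the right, origin under its centre. Leave alone.
- mug: Loose white mug, 80 mm diameter, 90 mm high, on the bench at the right, origin under its centre. Leave alone.

How it is judged:
By the outcome, as a careful person would: the job done as asked, in the order asked, and still so for the second after the job is handed in, with the robot touching nothing.
It also fails if it takes over 64 s, if anything falls off the work surface, if the arm or the gripper's body presses on something with over 40 N, if the wrist force passes 120 N, or if a joint passes its speed limit or range.

## Working session

There is one attempt and no reset: what is moved stays moved. The work goes in short steps, Python scripts to look and compute and a tool call to move; the robot and the scene stay as the last step left them, time stands still between calls to the robot, and variables do not carry over. Pictures are saved under pics/ and viewed, at most 10 in all, crops included, and the job is handed in when it is done.

Besides the shell and the picture viewer there is one more tool, called after ">>>" in YAML: its name, and indented under it one key for each argument. move_arm: Moves the arm, as the interface text tells. Its arguments: {"type":"object","properties":{"plan":{"type":"array"},"squeeze":{"type":"number"}},"required":["plan"]}

```bash
ls; mkdir -p pics; cat > h.py <<'E'
import numpy as np, cv2
from rig import arm
def cam(n):
    m=arm.camera_model(n); f=240/np.tan(np.radians(m["vertical_fov"])/2)
    R=cv2.Rodrigues(np.array(m["rvec"],float))[0]; return f,m["cx"],m["cy"],R,np.array(m["tvec"],float),m
def ray(n,u,v,z):
    "world point on pixel ray at height z"
    f,cx,cy,R,t,_=cam(n); d=R.T@np.array([(u-cx)/f,(v-cy)/f,1]); o=-R.T@t
    return o+d*(z-o[2])/d[2]
def cloud(n,depth):
    f,cx,cy,R,t,_=cam(n); v,u=np.mgrid[:480,:640]
    p=np.stack([(u-cx)/f*depth,(v-cy)/f*depth,depth],-1)
    return (p-t)@R
E
python3 - <<'E'
from h import *
for n in("scene","top"):
    p,d=arm.grab_frame(n); cv2.imwrite(f"pics/{n}0.png",p[...,::-1]); np.save(f"{n}0.npy",d); print(arm.camera_model(n))
s=arm.sense(); print(s)
E
```

```text
pics
{'vertical_fov': 54.122227176454174, 'cx': 318.54391190426446, 'cy': 243.5030860602922, 'rvec': array([ 1.95675621,  1.20234457, -0.58600873]), 'tvec': array([-252.08919044, -269.14690051, 1732.72126643])}
{'vertical_fov': 49.43107967444117, 'cx': 325.66205390768124, 'cy': 238.48751734758713, 'rvec': array([ 2.04146271, -2.18494235,  0.2231617 ]), 'tvec': array([  39.72318889,  582.76626948, 1239.018213  ])}
{'time': 0.1, 'q': array([ 9.44537510e-01,  5.28373222e-01,  1.43374609e+00,  1.47956417e-05,
        1.18139891e+00, -1.78527204e-01]), 'qd': array([-6.87851155e-05, -2.05812270e-03, -2.64219774e-03,  1.81214453e-03,
       -1.11133074e-03,  1.96167865e-03]), 'tau': array([ 1.68549118e-04, -4.40984845e+01, -1.77150106e+01,  6.34881458e-02,
        5.34319365e-02, -7.08937114e-05]), 'tcp_pos': array([270.17819018, 562.87257971, 221.67840576]), 'tool_rot': array([-3.83340199e-04,  2.22003256e-01,  9.75045449e-01, -8.83200526e-04]), 'wrist_force': array([-0.31600158, -0.13918102, -0.69064147]), 'ft_torque': array([-0.00380398, -0.03405896,  0.01275829]), 'gripper_force': 0.0, 'width': 1.0001813951223293}
```

View pics/top0.png

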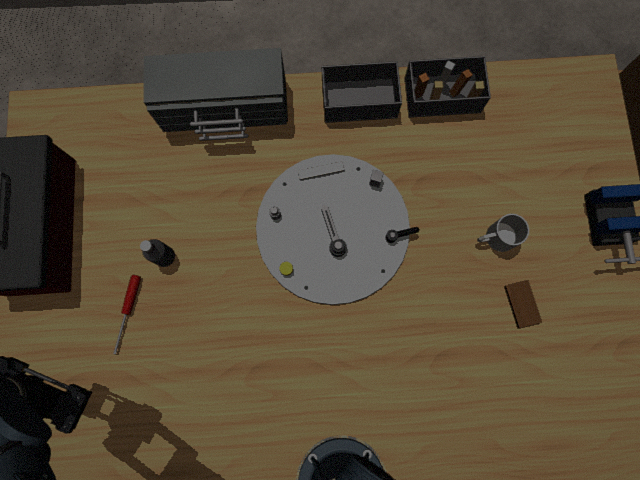

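View pics/scene0.png

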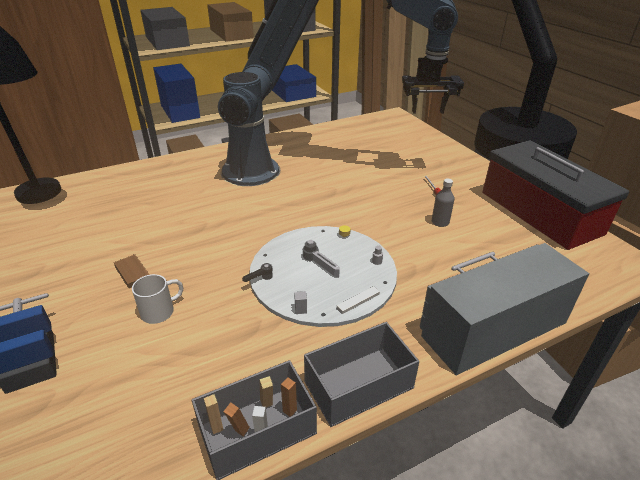

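Top view: guide pivot at about (338,247), tip at (326,208), round pin at (275,213) on the left, block at (376,180), lever hub at (392,237), lever end at (418,230). The scene view confirms this. I'll enlarge the plate.

```bash
python3 - <<'E'
from h import *
p=cv2.imread("pics/top0.png")[150:305,250:430]
p=cv2.resize(p,None,fx=3.8,fy=3.8,interpolation=cv2.INTER_CUBIC); p=cv2.convertScaleAbs(p,alpha=1.5)
cv2.imwrite("pics/crop0.png",p)
d=np.load("top0.npy"); P=cloud("top",d)
for u,v in [(300,240),(275,210),(338,243),(392,236),(376,175),(326,215),(417,231)]: print(u,v,P[v,u].round(1))
m=(P[...,2]>8)&(P[...,2]<20); 
q=P[150:305,255:412].reshape(-1,3); q=q[(q[:,2]>9)&(q[:,2]<19)]
print(q.min(0),q.max(0),np.median(q,0))
E
```

```text
300 240 [594.2  65.9  14.5]
275 210 [666.6 122.8  58.5]
338 243 [569.6 -29.6  65.6]
392 236 [ 581.6 -167.1   48.3]
376 175 [ 738.2 -138.5   68.4]
326 215 [648.4  -5.1  44.3]
417 231 [ 590.7 -231.6   46. ]
[ 421.81016725 -218.44639893    9.00206581] [835.66086992 184.65965892  18.99902308] [615.12231614 -20.74213175  14.64274297]
```

View pics/crop0.png

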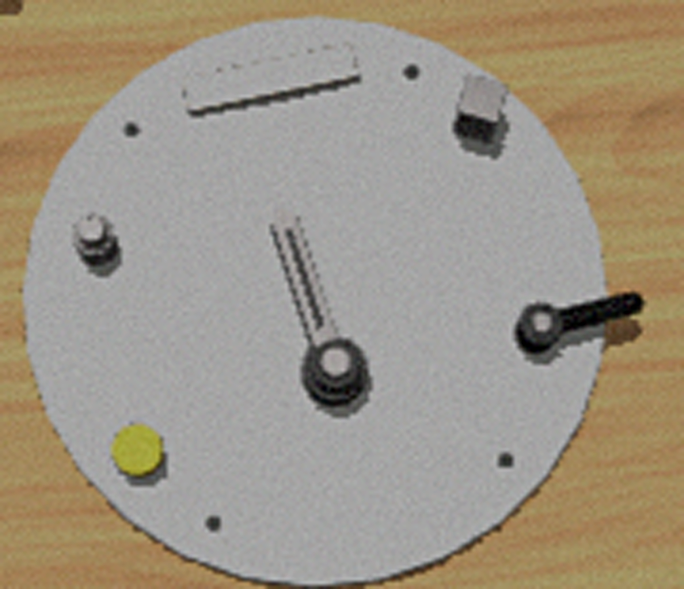

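Crop (×3.8): post top at about (336,362), pin top (93,230), lever hub (542,322), lever end (638,300), guide tip (286,212). Next I'll get metric positions from the depth height bands.

```bash
cat > meas.py <<'E'
from h import *
c=lambda x,y,z:ray("top",250+(x+.5)/3.8-.5,150+(y+.5)/3.8-.5,z)
def mid(q): return (q.min(0)+q.max(0))/2
def measure(d,pr=True):
    P=cloud("top",d).reshape(-1,3)
    def box(x,y,r,z0,z1):
        return P[(np.hypot(P[:,0]-x,P[:,1]-y)<r)&(P[:,2]>z0)&(P[:,2]<z1)]
    o={}
    for k,a in dict(post=(565,-28,30,60,74),pin=(664,122,30,58,70),hub=(578,-165,30,44,53),bar=(600,-25,150,39,50),lever=(595,-220,60,38,56),block=(735,-138,40,58,70)).items():
        q=box(*a); o[k]=q
        if pr: print(k,len(q),q.mean(0).round(1),mid(q).round(1),q.min(0).round(0),q.max(0).round(0))
    return o
E
python3 - <<'E'
from meas import *
measure(np.load("top0.npy"))
for k,a in dict(post=(336,362,68),pin=(93,230,64),hub=(542,322,48),lend=(638,300,43),tip=(286,212,40),bl=(482,97,64),knob=(138,448,26)).items(): print(k,c(*a).round(1))
q=cloud("top",np.load("top0.npy"))
pl=[c(*a,14) for a in((24,295),(606,290),(315,16),(312,586))]; print(np.round(pl,1))
E
```

```text
post 93 [564.  -28.8  65. ] [564.8 -28.   66.5] [550. -42.  60.] [580. -14.  73.]
pin 41 [665.4 126.7  64.1] [665.1 127.1  64.2] [657. 119.  59.] [673. 135.  70.]
hub 118 [ 584.9 -169.8   48.5] [ 584.2 -172.2   48.5] [ 571. -193.   44.] [ 597. -152.   53.]
bar 427 [598.6 -26.   45. ] [593.5 -32.6  44.5] [ 512. -174.   39.] [675. 108.  50.]
lever 211 [ 588.7 -194.    47. ] [ 586.4 -197.6   46.6] [ 570. -235.   38.] [ 602. -160.   55.]
block 120 [ 736.7 -139.8   64.8] [ 737.3 -139.2   64.1] [ 721. -155.   58.] [ 754. -123.   70.]
post [564.3 -29.3  68. ]
pin [664.8 124.6  64. ]
hub [ 585.9 -168.2   48. ]
lend [ 597.5 -234.1   43. ]
tip [675.  -4.  40.]
bl [ 739.1 -140.2   64. ]
knob [523.3 105.1  26. ]
[[ 635.9  178.1   14. ]
 [ 612.2 -218.7   14. ]
 [ 823.3  -34.3   14. ]
 [ 425.1   -4.3   14. ]]
```

>>> move_arm:
  plan:
    - [-1,26,-42,0,-3]
    - [-1,52,-84,0,-7]
    - [-1,78,-126,0,-7]
    - [-1,104,-168,0,-7]
    - [-1,130,-210,0,-7]
  squeeze: 20

```text
time: 0.6
tcp_pos: [401.0, 351.6, 222.3]
tool_rot: [-0.0, 0.281, 0.96, -0.0]
wrist_force: [0.5, 1.0, 0.3]
width: 0.631
gripper_force: 0.0
```

>>> move_arm:
  plan:
    - [-1,26,-42,0,0]
    - [-1,52,-84,0,0]
    - [-1,78,-126,0,0]
    - [-1,104,-168,0,0]
    - [-1,130,-210,0,0]

```text
time: 1.1
tcp_pos: [531.1, 141.5, 222.3]
tool_rot: [-0.0, 0.281, 0.96, -0.0]
wrist_force: [-0.1, 1.1, -0.2]
width: 0.17
gripper_force: 0.0
```

>>> move_arm:
  plan:
    - [-1,25,-38,0,0]
    - [-1,50,-76,0,0]
    - [-1,75,-114,0,0]
    - [-1,100,-152,0,0]
    - [-1,125,-190,0,0]

```text
time: 1.6
tcp_pos: [656.0, -48.3, 222.0]
tool_rot: [-0.001, 0.281, 0.96, 0.0]
wrist_force: [0.7, 0.7, -0.7]
width: 0.007
gripper_force: 0.0
```

>>> move_arm:
  plan:
    - [-1,0,0,-50,0]
    - [-1,0,0,-100,0]
    - [-1,0,0,-150,0]
    - [-1,0,0,-185,0]
    - [-1,0,0,-196,0]

```text
time: 2.1
tcp_pos: [651.7, -45.9, 21.5]
tool_rot: [-0.005, 0.281, 0.96, -0.0]
wrist_force: [-0.9, -0.5, 0.0]
width: 0.008
gripper_force: 0.0
```

```bash
python3 - <<'E'
from h import *
p,d=arm.grab_frame("scene"); cv2.imwrite("pics/s1.png",cv2.resize(p[200:340,220:420,::-1],None,fx=4,fy=4,interpolation=cv2.INTER_CUBIC)); print(arm.sense()["tcp_pos"])
E
```

```text
[652.49401085 -45.99672033  21.99743672]
```

View pics/s1.png

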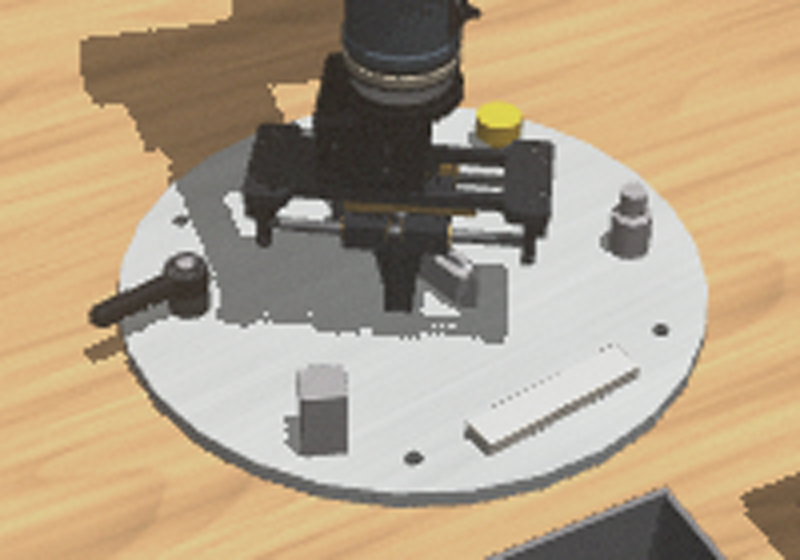

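The crop shows the shut fingers at (400,300), right of the guide tip (465,285), with the pin clear at (630,225). I'll check the height of the gripper's hanging end (533,260), because it will pass over the pin.

```bash
python3 - <<'E'
from h import *
p,d=arm.grab_frame("scene"); P=cloud("scene",d)
for v in range(255,270,2): print(v,[P[v,u].round(0).tolist() for u in(351,353)])
E
```

```text
255 [[727.0, 2.0, 126.0], [731.0, 5.0, 128.0]]
257 [[728.0, 1.0, 120.0], [727.0, 7.0, 118.0]]
259 [[726.0, 3.0, 112.0], [732.0, 4.0, 116.0]]
261 [[730.0, 1.0, 110.0], [731.0, 6.0, 109.0]]
263 [[728.0, 2.0, 102.0], [729.0, 7.0, 100.0]]
265 [[731.0, 1.0, 97.0], [732.0, 6.0, 96.0]]
267 [[654.0, 49.0, 14.0], [658.0, 54.0, 15.0]]
269 [[662.0, 45.0, 14.0], [664.0, 50.0, 14.0]]
```

>>> move_arm:
  plan:
    - [-1,-2,17,0,0]
    - [-1,-4,34,0,0]
    - [-1,-8,49,0,0]
    - [-1,-15,60,0,0]
    - [-1,-21,70,0,0]

```text
time: 2.7
tcp_pos: [634.9, 24.9, 27.9]
tool_rot: [0.001, 0.281, 0.96, 0.0]
wrist_force: [0.0, -2.1, 0.4]
width: 0.001
gripper_force: 1.2
```

>>> move_arm:
  plan:
    - [-1,0,0,0,0]
    - [-1,13,-24,0,0]
    - [-1,13,-24,50,0]
    - [-1,13,-24,100,0]

```text
time: 3.1
tcp_pos: [645.6, -0.5, 123.8]
tool_rot: [-0.004, 0.282, 0.959, 0.0]
wrist_force: [1.1, 0.6, 0.4]
width: 0.005
gripper_force: 0.0
```

>>> move_arm:
  plan:
    - [-1,0,-50,0,0]
    - [-1,0,-100,0,0]
    - [-1,0,-150,0,0]
    - [-1,0,-200,0,0]
    - [-1,0,-200,0,0]

```text
time: 3.6
tcp_pos: [647.7, -207.9, 126.6]
tool_rot: [0.002, 0.285, 0.959, -0.001]
wrist_force: [-1.1, -0.2, 0.3]
width: 0.009
gripper_force: 0.0
```

```bash
cat > look.py <<'E'
from h import *; import sys
n=sys.argv[1]
p,d=arm.grab_frame("top"); np.save("d.npy",d)
q=cv2.resize(p[150:305,250:430,::-1],None,fx=3.8,fy=3.8,interpolation=cv2.INTER_CUBIC)
cv2.imwrite(f"pics/{n}.png",cv2.convertScaleAbs(q,alpha=1.5))
P=cloud("top",np.mean([arm.grab_frame("top")[1] for _ in range(3)]+[d],0)).reshape(-1,3)
piv=np.array([564.3,-29]); r=P[:,:2]-piv; R=np.hypot(*r.T); A=np.arctan2(r[:,1],r[:,0])
m=(R>40)&(R<122)&(P[:,2]>30)&(P[:,2]<52)&(A>0)&(A<1.4)
b=P[m][:,:2]; vx,vy,x0,y0=cv2.fitLine(b.astype(np.float32),cv2.DIST_HUBER,0,.01,.01).ravel()
if vx<0: vx,vy=-vx,-vy
print("bar",m.sum(),"angle",np.arctan2(vy,vx).round(4),"mean-dir",np.arctan2(*(b.mean(0)-piv)[::-1]).round(4))
m=(np.hypot(P[:,0]-665,P[:,1]-126)<30)&(P[:,2]>58)&(P[:,2]<70); pin=P[m].mean(0); print("pin",m.sum(),pin.round(1),"dir",np.arctan2(pin[1]-piv[1],pin[0]-piv[0]).round(4))
m=(np.hypot(*r.T)<30)&(P[:,2]>62)&(P[:,2]<74); print("post",P[m].mean(0).round(1)); print(arm.sense()["tcp_pos"])
E
python3 look.py c1
```

```text
Traceback (most recent call last):
  File "look.py", line 9, in <module>
    b=P[m][:,:2]; vx,vy,x0,y0=cv2.fitLine(b.astype(np.float32),cv2.DIST_HUBER,0,.01,.01).ravel()
                              ~~~~~~~~~~~^^^^^^^^^^^^^^^^^^^^^^^^^^^^^^^^^^^^^^^^^^^^^^^
cv2.error: OpenCV(4.12.0) /io/opencv/modules/imgproc/src/linefit.cpp:50: error: (-215:Assertion failed) count > 0 in function 'fitLine2D_wods'
```

View pics/c1.png

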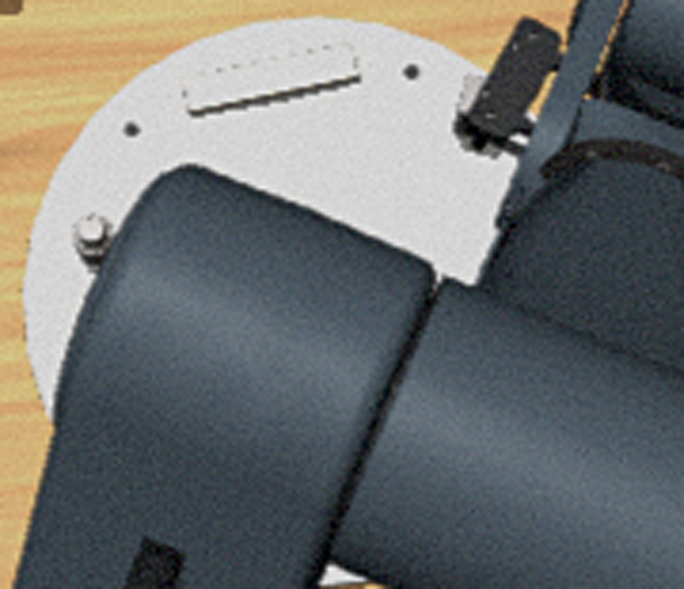

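The arm's elbow hides the plate, so I'll move the arm up and further right.

>>> move_arm:
  plan:
    - [-1,-20,-20,40,0]
    - [-1,-40,-60,70,0]
    - [-1,-60,-105,80,0]
    - [-1,-80,-150,80,0]
    - [-1,-100,-195,80,0]

```text
time: 4.3
tcp_pos: [548.9, -392.5, 207.6]
tool_rot: [0.001, 0.279, 0.96, 0.0]
wrist_force: [0.7, -0.1, -0.0]
width: 0.004
gripper_force: 0.0
```

>>> move_arm:
  plan:
    - [-1,-20,-45,0,0]
    - [-1,-40,-90,0,0]
    - [-1,-60,-135,0,0]
    - [-1,-60,-135,0,0]

```text
time: 4.7
tcp_pos: [486.2, -533.3, 206.2]
tool_rot: [0.0, 0.283, 0.959, -0.002]
wrist_force: [0.4, 0.3, -0.1]
width: 0.005
gripper_force: 0.0
```

```bash
python3 look.py c2
```

```text
bar 220 angle 0.9176 mean-dir 0.9413
pin 39 [665.3 126.7  64.8] dir 0.9953
post [564.8 -28.2  67.9]
[ 489.66889351 -525.91940395  206.17015022]
```

View pics/c2.png

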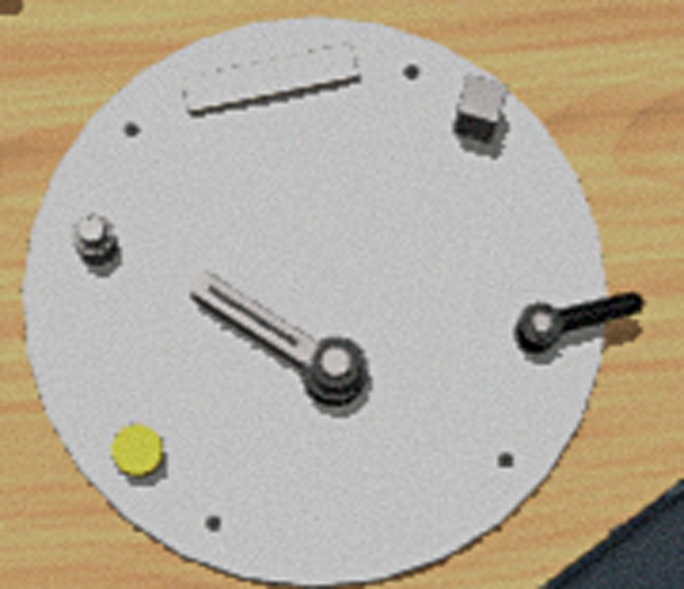

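```bash
cat > ang.py <<'E'
from h import *
F=[arm.grab_frame("top") for _ in range(10)]
d=np.median([f[1] for f in F],0); g=np.mean([f[0] for f in F],0).astype(np.uint8)
cv2.imwrite("avg.png",g[...,::-1]); P=cloud("top",d).reshape(-1,3)
def cen(x,y,r,z0,z1):
    m=(np.hypot(P[:,0]-x,P[:,1]-y)<r)&(P[:,2]>z0)&(P[:,2]<z1); return P[m].mean(0),((P[m].min(0)+P[m].max(0))/2),m.sum()
po=cen(564.5,-28.5,24,64,72); pi=cen(665,126.5,22,60,68)
print("post",po[0].round(1),po[1].round(1),po[2],"pin",pi[0].round(1),pi[1].round(1),pi[2])
piv=po[1][:2]; r=P[:,:2]-piv; R=np.hypot(*r.T); A=np.arctan2(r[:,1],r[:,0])
for z0 in(36,40,42):
    m=(R>40)&(R<125)&(P[:,2]>z0)&(P[:,2]<50)&(A>0)&(A<1.4); b=P[m][:,:2]
    vx,vy,_,_=cv2.fitLine(b.astype(np.float32),cv2.DIST_HUBER,0,.01,.01).ravel()
    print(z0,m.sum(),"fit",np.arctan(vy/vx).round(4),"mean",np.arctan2(*(b.mean(0)-piv)[::-1]).round(4),"far",np.arctan2(*(P[m&(R>80)][:,:2].mean(0)-piv)[::-1]).round(4),R[m].max().round(1))
print("pin dir",np.arctan2(*(pi[1][:2]-piv)[::-1]).round(4),np.arctan2(*(pi[0][:2]-po[0][:2])[::-1]).round(4))
q=cv2.resize(g[200:265,262:358,::-1],None,fx=8,fy=8,interpolation=cv2.INTER_CUBIC); q=cv2.convertScaleAbs(q,alpha=1.3)
# overlay: wanted line at heights, pivot->pin at bar top (44)
import sys
def proj(p):
    f,cx,cy,Rm,t,_=cam("top"); c=Rm@np.array(p,float)+t; u,v=f*c[0]/c[2]+cx,f*c[1]/c[2]+cy
    return int((u-262+.5)*8-.5),int((v-200+.5)*8-.5)
a=np.arctan2(*(pi[1][:2]-piv)[::-1]); 
cv2.line(q,proj([*piv+40*np.array([np.cos(a),np.sin(a)]),44]),proj([*piv+130*np.array([np.cos(a),np.sin(a)]),44]),(0,0,255),1)
for c,z in((pi[1][:2],64),(piv,68)): cv2.circle(q,proj([*c,z]),3,(0,0,255),-1)
cv2.imwrite("pics/"+sys.argv[1],q)
E
python3 ang.py a1.png
```

```text
post [564.2 -28.6  68.5] [564.  -29.   68.2] 42 pin [665.2 126.7  64.5] [665.2 127.2  63.6] 41
36 214 fit 0.9103 mean 0.9332 far 0.9309 117.3
40 207 fit 0.9104 mean 0.9296 far 0.9273 117.3
42 204 fit 0.9168 mean 0.928 far 0.9263 117.3
pin dir 0.996 0.9939
```

View pics/a1.png

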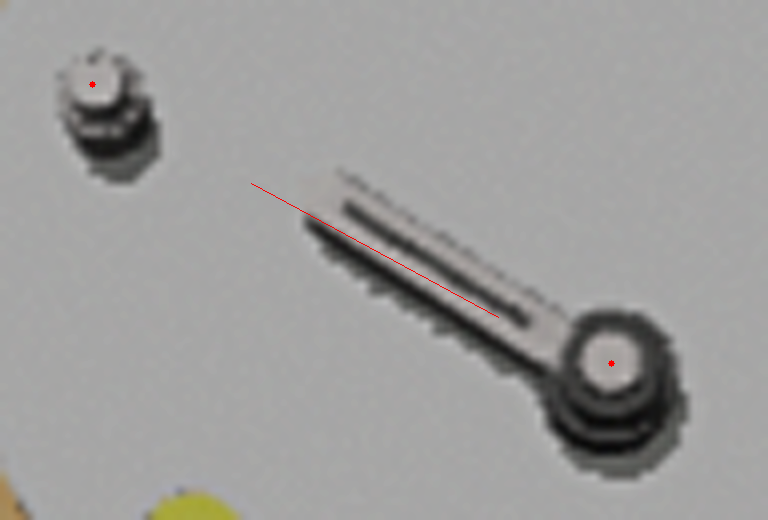

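The groove runs from (345,207) to (530,322). The red target line (pivot to pin) lies to its left, so the guide needs a few more degrees.

```bash
python3 - <<'E'
from h import *
f=lambda x,y,z:ray("top",262+(x+.5)/8-.5,200+(y+.5)/8-.5,z)[:2]
a,b=f(530,322,44),f(345,207,44); p=f(611,361,68); n=f(93,79,64)
print(a,b,p,n,np.arctan2(*(b-a)[::-1]),np.arctan2(*(b-p)[::-1]),np.arctan2(*(a-p)[::-1]),"pin",np.arctan2(*(n-p)[::-1]))
E
```

```text
[583.77570084  -5.25504486] [624.94081347  50.75070841] [564.85077364 -29.01128132] [666.84547681 126.78853416] 0.9369542903200284 0.925143907005772 0.8981137322404038 pin 0.9911575655908155
```

>>> move_arm:
  plan:
    - [-1,16,46,0,0]
    - [-1,30,92,0,0]
    - [-1,44,139,0,0]
    - [-1,58,186,0,0]
    - [-1,72,233,0,0]

```text
time: 5.9
tcp_pos: [560.8, -294.0, 206.8]
tool_rot: [0.0, 0.281, 0.96, -0.0]
wrist_force: [0.5, 0.2, 0.9]
width: 0.009
gripper_force: 0.0
```

>>> move_arm:
  plan:
    - [-1,14,46,0,0]
    - [-1,28,92,0,0]
    - [-1,42,138,0,0]
    - [-1,56,184,0,0]
    - [-1,70,230,0,0]

```text
time: 6.4
tcp_pos: [630.9, -63.8, 206.8]
tool_rot: [0.0, 0.281, 0.96, 0.0]
wrist_force: [0.3, -0.2, -0.4]
width: 0.008
gripper_force: 0.0
```

>>> move_arm:
  plan:
    - [-1,10,40,-20,0]
    - [-1,18,67,-70,0]
    - [-1,18,67,-120,0]
    - [-1,18,67,-165,0]
    - [-1,18,67,-180,0]

```text
time: 6.9
tcp_pos: [644.6, 2.5, 21.4]
tool_rot: [-0.005, 0.281, 0.96, -0.001]
wrist_force: [-1.2, 0.8, 0.5]
width: 0.005
gripper_force: 0.0
```

```bash
python3 - <<'E'
from h import *
arm.grab_frame("top"); arm.grab_frame("top"); print(arm.sense()["tcp_pos"],arm.sense()["wrist_force"])
E
```

```text
[646.43365226   1.53204095  23.90089563] [1.08173355 0.02033923 0.55518331]
```

>>> move_arm:
  plan:
    - [-1,-6,9,0,0]
    - [-1,-10,16,0,0]
    - [-1,-13,20,0,0]
    - [-1,-15,23,0,0]
    - [-1,-17,25,0,0]

```text
time: 7.5
tcp_pos: [632.2, 26.6, 27.9]
tool_rot: [0.001, 0.281, 0.96, 0.0]
wrist_force: [1.2, -1.1, 1.4]
width: 0.008
gripper_force: 0.8
```

>>> move_arm:
  plan:
    - [-1,0,0,0,0]
    - [-1,0,0,0,0]
    - [-1,0,0,0,0]

```text
time: 7.8
tcp_pos: [631.7, 26.2, 26.5]
tool_rot: [0.0, 0.281, 0.96, 0.0]
wrist_force: [-0.0, -0.2, 1.0]
width: 0.002
gripper_force: 0.2
```

>>> move_arm:
  plan:
    - [-1,10,-15,0,0]
    - [-1,17,-25,40,0]
    - [-1,17,-25,90,0]
    - [-1,17,-25,140,0]
    - [-1,17,-60,180,0]

```text
time: 8.3
tcp_pos: [649.7, -30.0, 207.4]
tool_rot: [0.001, 0.279, 0.96, 0.001]
wrist_force: [1.1, -0.1, -0.2]
width: 0.004
gripper_force: 0.0
```

>>> move_arm:
  plan:
    - [-1,-14,-46,0,0]
    - [-1,-28,-92,0,0]
    - [-1,-42,-138,0,0]
    - [-1,-56,-184,0,0]
    - [-1,-70,-230,0,0]

```text
time: 8.8
tcp_pos: [577.7, -264.7, 204.2]
tool_rot: [0.0, 0.281, 0.96, -0.0]
wrist_force: [1.5, 1.1, -0.2]
width: 0.002
gripper_force: 0.0
```

>>> move_arm:
  plan:
    - [-1,-14,-46,0,0]
    - [-1,-28,-92,0,0]
    - [-1,-42,-138,0,0]
    - [-1,-56,-184,0,0]
    - [-1,-70,-230,0,0]

```text
time: 9.3
tcp_pos: [506.9, -494.8, 204.0]
tool_rot: [-0.0, 0.282, 0.96, -0.0]
wrist_force: [0.5, 0.1, 0.0]
width: 0.008
gripper_force: 0.0
```

```bash
python3 ang.py a2.png
```

```text
post [564.1 -28.6  68.8] [564.1 -29.   68.7] 42 pin [665.2 126.6  64.8] [665.5 127.2  64.2] 41
36 212 fit 0.9436 mean 0.9413 far 0.9398 115.8
40 208 fit 0.9373 mean 0.9392 far 0.938 115.8
42 202 fit 0.9391 mean 0.938 far 0.9381 115.8
pin dir 0.9948 0.9939
```

View pics/a2.png

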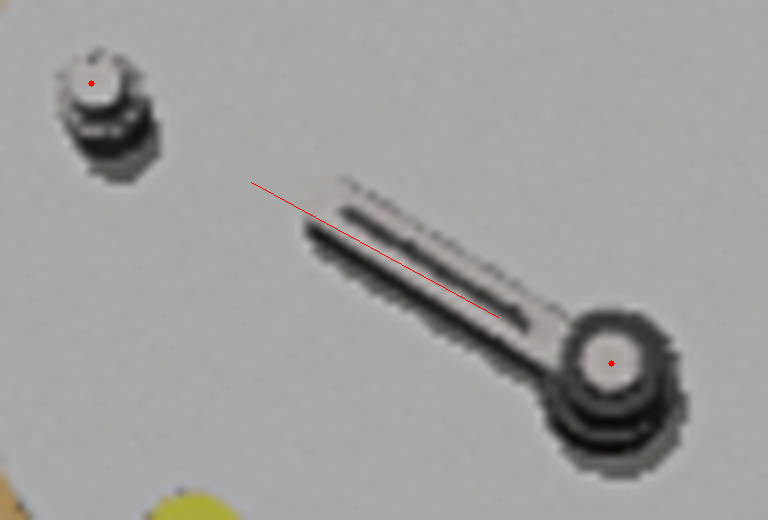

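>>> move_arm:
  plan:
    - [-1,14,46,0,0]
    - [-1,28,92,0,0]
    - [-1,42,138,0,0]
    - [-1,56,184,0,0]
    - [-1,70,230,0,0]

```text
time: 10.3
tcp_pos: [579.1, -258.7, 204.6]
tool_rot: [0.0, 0.28, 0.96, -0.0]
wrist_force: [2.1, 0.4, 0.4]
width: 0.008
gripper_force: 0.0
```

>>> move_arm:
  plan:
    - [-1,14,46,0,0]
    - [-1,28,92,0,0]
    - [-1,42,138,0,0]
    - [-1,56,184,0,0]
    - [-1,70,230,0,0]

```text
time: 10.8
tcp_pos: [648.7, -28.4, 204.7]
tool_rot: [0.0, 0.28, 0.96, -0.0]
wrist_force: [0.7, -0.4, -0.2]
width: 0.004
gripper_force: 0.0
```

>>> move_arm:
  plan:
    - [-1,0,35,-30,0]
    - [-1,0,35,-80,0]
    - [-1,0,35,-130,0]
    - [-1,0,35,-170,0]
    - [-1,0,35,-180,0]

```text
time: 11.3
tcp_pos: [644.5, 5.3, 19.6]
tool_rot: [-0.005, 0.28, 0.96, -0.001]
wrist_force: [-0.9, 0.3, 0.8]
width: 0.007
gripper_force: 0.0
```

>>> move_arm:
  plan:
    - [-1,-6,9,0,0]
    - [-1,-10,16,0,0]
    - [-1,-14,21,0,0]
    - [-1,-17,25,0,0]
    - [-1,-19,26.5,0,0]

```text
time: 11.8
tcp_pos: [631.1, 30.2, 26.2]
tool_rot: [0.003, 0.281, 0.96, 0.0]
wrist_force: [1.6, -0.1, 1.4]
width: 0.004
gripper_force: 0.9
```

>>> move_arm:
  plan:
    - [-1,-1.5,1,0,0]
    - [-1,-2.5,1.6,0,0]
    - [-1,-2.5,1.6,0,0]
    - [-1,-2.5,1.6,0,0]

```text
time: 12.2
tcp_pos: [627.5, 31.3, 24.3]
tool_rot: [0.001, 0.281, 0.96, 0.0]
wrist_force: [2.4, -0.5, 1.2]
width: -0.001
gripper_force: 1.0
```

>>> move_arm:
  plan:
    - [-1,10,-9,0,0]
    - [-1,21,-30,40,0]
    - [-1,21,-30,90,0]
    - [-1,21,-30,140,0]
    - [-1,21,-65,180,0]

```text
time: 12.7
tcp_pos: [648.1, -29.1, 204.3]
tool_rot: [-0.0, 0.279, 0.96, 0.001]
wrist_force: [1.4, -0.2, 1.3]
width: 0.005
gripper_force: 0.0
```

>>> move_arm:
  plan:
    - [-1,-14,-46,0,0]
    - [-1,-28,-92,0,0]
    - [-1,-42,-138,0,0]
    - [-1,-56,-184,0,0]
    - [-1,-70,-230,0,0]

```text
time: 13.2
tcp_pos: [576.4, -263.3, 201.2]
tool_rot: [-0.001, 0.281, 0.96, 0.0]
wrist_force: [1.6, -0.1, 0.4]
width: 0.007
gripper_force: 0.0
```

>>> move_arm:
  plan:
    - [-1,-14,-46,0,0]
    - [-1,-28,-92,0,0]
    - [-1,-42,-138,0,0]
    - [-1,-56,-184,0,0]
    - [-1,-70,-230,0,0]

```text
time: 13.7
tcp_pos: [506.2, -493.1, 200.9]
tool_rot: [-0.001, 0.281, 0.96, 0.001]
wrist_force: [0.3, 0.3, 0.5]
width: 0.004
gripper_force: 0.0
```

```bash
python3 ang.py a3.png
```

```text
post [564.1 -28.6  68.6] [564.  -29.   67.1] 42 pin [665.4 126.8  64.5] [665.3 127.3  63.5] 40
36 216 fit 0.9849 mean 1.0093 far 1.0074 117.8
40 209 fit 0.9892 mean 1.0057 far 1.0047 117.8
42 204 fit 0.9907 mean 1.0042 far 1.0019 117.8
pin dir 0.9956 0.9936
```

View pics/a3.png

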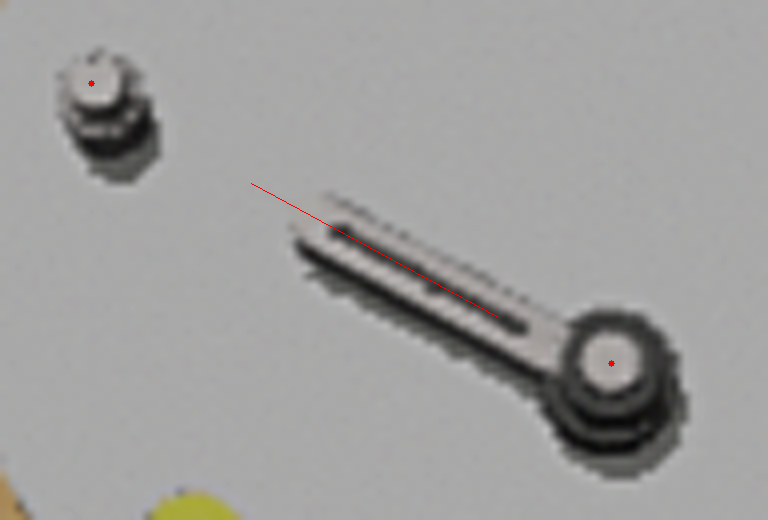

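The guide's groove (340,232)–(527,328) now lies on the target line within about 1 mm, so the guide points at the pin. Next is the lever.

>>> move_arm:
  plan:
    - [-1,9,48,0,0]
    - [-1,18,96,0,0]
    - [-1,27,144,0,0]
    - [-1,36,192,0,0]
    - [-1,40,240,0,0]

```text
time: 14.7
tcp_pos: [548.8, -248.5, 202.3]
tool_rot: [0.001, 0.28, 0.96, -0.0]
wrist_force: [0.1, -0.1, -0.2]
width: 0.004
gripper_force: 0.0
```

>>> move_arm:
  plan:
    - [-1,4,28,-10,0]
    - [-1,4,28,-60,0]
    - [-1,4,28,-110,0]
    - [-1,4,28,-110,0]
    - [-1,4,28,-110,0]

```text
time: 15.2
tcp_pos: [551.9, -222.6, 91.7]
tool_rot: [-0.001, 0.281, 0.96, 0.0]
wrist_force: [0.2, -0.2, 1.1]
width: 0.006
gripper_force: 0.0
```

```bash
python3 - <<'E'
from h import *
arm.grab_frame("top");p,d=arm.grab_frame("scene"); s=arm.sense(); print(s["time"],s["tcp_pos"],s["wrist_force"])
E
```

```text
15.3 [ 553.9213591  -224.4136177    94.70198988] [-0.04717386 -0.13541267  1.24482995]
```

>>> move_arm:
  plan:
    - [-1,0,0,-40,0]
    - [-1,0,0,-67,0]
    - [-1,0,0,-67,0]
    - [-1,8,0,-67,0]
    - [-1,16,0,-67,0]

```text
time: 15.8
tcp_pos: [570.6, -224.8, 27.9]
tool_rot: [0.003, 0.281, 0.96, -0.001]
wrist_force: [-0.3, 0.2, 0.7]
width: 0.007
gripper_force: 0.0
```

>>> move_arm:
  plan:
    - [-1,9,-1,0,0]
    - [-1,18,-1,0,0]
    - [-1,27,0,0,0]
    - [-1,37,3,0,0]
    - [-1,46,7,0,0]

```text
time: 16.3
tcp_pos: [614.6, -216.2, 24.6]
tool_rot: [-0.0, 0.281, 0.96, -0.0]
wrist_force: [-3.7, -0.7, -0.9]
width: 0.002
gripper_force: 1.3
```

>>> move_arm:
  plan:
    - [-1,8,6,0,0]
    - [-1,14,13,0,0]
    - [-1,20,20,0,0]
    - [-1,21,22,0,0]
    - [-1,22,24,0,0]

```text
time: 16.8
tcp_pos: [636.8, -192.2, 24.8]
tool_rot: [0.001, 0.281, 0.96, -0.0]
wrist_force: [-2.4, -1.4, -0.1]
width: 0.0
gripper_force: 1.1
```

Now I'll creep towards the stop and watch the force.

>>> move_arm:
  plan:
    - [-1,0.2,1,0,0]
    - [-1,0.2,2,0,0]
    - [-1,0.2,3,0,0]
    - [-1,0.2,3,0,0]

```text
time: 17.2
tcp_pos: [636.9, -189.6, 25.0]
tool_rot: [0.001, 0.281, 0.96, -0.0]
wrist_force: [0.3, -1.5, -1.7]
width: 0.008
gripper_force: 1.0
```

>>> move_arm:
  plan:
    - [-1,0,1,0,0]
    - [-1,0,2,0,0]
    - [-1,0,2,0,0]

```text
time: 17.5
tcp_pos: [636.9, -187.5, 25.1]
tool_rot: [0.001, 0.281, 0.96, -0.0]
wrist_force: [2.0, -2.4, -1.4]
width: 0.006
gripper_force: 1.2
```

>>> move_arm:
  plan:
    - [-1,0,1,0,0]
    - [-1,0,2,0,0]
    - [-1,0,2,0,0]

```text
time: 17.8
tcp_pos: [636.9, -185.8, 25.1]
tool_rot: [0.001, 0.281, 0.96, -0.0]
wrist_force: [3.1, -3.9, -2.2]
width: 0.006
gripper_force: 1.9
```

>>> move_arm:
  plan:
    - [-1,0,1,0,0]
    - [-1,0,2,0,0]
    - [-1,0,2,0,0]

```text
time: 18.1
tcp_pos: [637.0, -185.4, 25.1]
tool_rot: [0.001, 0.281, 0.96, -0.001]
wrist_force: [1.1, -7.3, -2.6]
width: 0.006
gripper_force: 3.7
```

>>> move_arm:
  plan:
    - [-1,0,1,0,0]
    - [-1,0,2,0,0]
    - [-1,0,2,0,0]

```text
time: 18.4
tcp_pos: [637.1, -185.0, 25.2]
tool_rot: [0.002, 0.281, 0.96, -0.003]
wrist_force: [1.3, -10.8, -2.9]
width: 0.009
gripper_force: 5.5
```

The lever is at its stop: 2 mm more command gave only 0.4 mm of motion and a rising force. I'll retreat and check.

>>> move_arm:
  plan:
    - [-1,0,-10,0,0]
    - [-1,3,-35,0,0]
    - [-1,3,-35,50,0]
    - [-1,3,-35,100,0]
    - [-1,3,-45,145,0]

```text
time: 18.9
tcp_pos: [637.6, -223.8, 170.3]
tool_rot: [-0.003, 0.281, 0.96, 0.002]
wrist_force: [0.5, -0.8, 0.7]
width: 0.005
gripper_force: 0.0
```

>>> move_arm:
  plan:
    - [-1,-15,-46,20,0]
    - [-1,-30,-92,30,0]
    - [-1,-45,-138,30,0]
    - [-1,-60,-184,30,0]
    - [-1,-75,-230,30,0]

```text
time: 19.4
tcp_pos: [562.6, -455.9, 199.5]
tool_rot: [-0.002, 0.281, 0.96, 0.002]
wrist_force: [0.5, 0.2, -0.8]
width: 0.004
gripper_force: 0.0
```

>>> move_arm:
  plan:
    - [-1,-20,-40,0,0]
    - [-1,-40,-70,0,0]
    - [-1,-50,-90,0,0]
    - [-1,-50,-90,0,0]
    - [-1,-50,-90,0,0]

```text
time: 19.9
tcp_pos: [514.4, -544.7, 199.3]
tool_rot: [-0.001, 0.281, 0.96, 0.002]
wrist_force: [0.4, 0.5, 0.4]
width: 0.006
gripper_force: 0.0
```

```bash
python3 ang.py a4.png; python3 - <<'E'
from h import *
g=cv2.imread("avg.png"); q=cv2.resize(g[150:305,250:430],None,fx=3.8,fy=3.8,interpolation=cv2.INTER_CUBIC)
cv2.imwrite("pics/c4.png",cv2.convertScaleAbs(q,alpha=1.4))
E
```

```text
post [564.1 -28.6  68.8] [563.9 -29.   67.3] 42 pin [665.1 126.6  65.1] [665.1 127.3  64.6] 41
36 216 fit 0.9848 mean 1.0086 far 1.0064 117.6
40 208 fit 0.9986 mean 1.0045 far 1.0037 117.6
42 206 fit 0.9983 mean 1.0034 far 1.0018 117.6
pin dir 0.996 0.9941
```

View pics/c4.png

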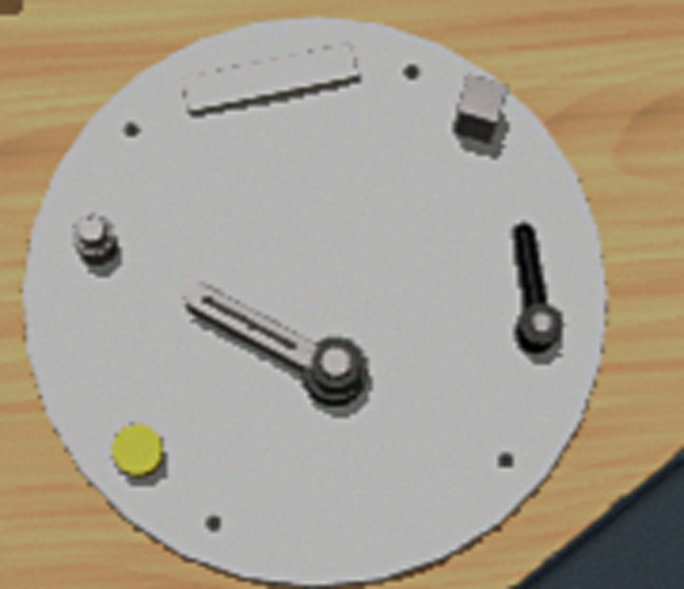

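The lever (hub (541,322), end (524,230)) has swung about 86° to its stop. The guide is still on the pin, about 1.00 rad against 0.995, and nothing else has moved.

```bash
python3 -c "
from rig import arm; print(arm.close_job())"
```

```text
the job is handed in; nothing more can be done
None
```

The guide points at the middle of the round pin (within about 0.01 rad by camera), the lock lever was then pushed to its stop, nothing else on the plate moved in the last picture, and the job is handed in.

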